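# Put the sharpener away and hold the box lid half closed

### The arm

A 6-joint arm with a two-finger parallel gripper is mounted at the origin on a cart in front of the work surface, level with it; the furniture and walls round the work are solid. World frame = base frame: x ahead of the robot, y to its left, z up, the work surface at z = 0. Lengths are in m, angles in degrees, forces in N, time in s.
With the tool pointing down it reaches from about 0.4 to 0.825 m from the base axis. Payload 7 kg.
Tool frame: the origin (TCP) lies between the finger pads; the fingertips stand 25 mm ahead of it and the grasp point (between the pads) lies 6 mm ahead of it; y points along the fingers, x is the direction in which the jaws open and shut, and the axes are right-handed (so a half turn about y gives the same grasp; the last joint's range is limited). The gripper opens to 88 mm and grips with 3 to 60 N. Pads are 19 mm wide; open, the fingers measure 130 mm over their backs; the gripper's body (78 mm by 193 mm) begins 47 mm behind the grasp point.
Start: joints at [-48.18, 20.546, 0.682, 0, -70.136, -16.507], TCP at [0.289, -0.61, 0.252] pointing down, gripper open.
Joint ranges: [-176.03, 176.03], [-82.01, 121.73], [-58.28, 71.71], [-173.87, 95.51], [-174.79, -0.11], [-173.66, 173.66]. Speed limits (degrees/s): [136.94, 136.94, 172.46, 180, 180, 180].

### API

Orientations are given as [roll, pitch, yaw] about the fixed x, y, z axes, in that order (R = Rz(yaw) Ry(pitch) Rx(roll)).
In Python, from cell import sensors, camera, camera_info, env gives the robot as it stands.
- The arm moves only by the tool servo_tool, never from a script. Its arguments are lists of equal length, an entry for each row: "gripper": the opening, from 0 (shut) to 1 (fully open); "offset": the shift along the tool's x, y, z in cm, a list of three; "twist": the turn, a rotation vector about the tool's x, y, z in degrees, a list of three. A call has 1 to 10 rows; each row is the pose to reach, as a shift and turn from the pose measured when the call began, along the tool's axes at that moment; what a row does not reach only later rows make up. A row lasts 1/10 s, in which the tool goes at most 50 mm and 8.59 degrees, less where a joint would pass 70% of its speed; a pose out of reach is approached as far as the arm can. A call with a gripper value outside its range is refused whole. The fingers move at their own pace and stop on an object; "force" is the grip in N (left out, the last holds). Time passes only in rows, so rows that repeat a pose let the fingers close. It gives the time, the measured TCP pose, the force and the opening at its end, in the units of the state.
- sensors.observe(): the state, without advancing time (a new reading comes with each control period).
- camera(name): name is "side" or "top" or "wrist"; returns the picture (420x560x3 uint8, red, green, blue); there is no depth.
- camera_info(name): a dict with "mtx" (3x3 intrinsics, pixels), "dist" ([k1, k2, p1, p2, k3] as OpenCV has them; the pictures are not rectified), "extrinsics" (4x4, takes a point from camera to world coordinates). Camera axes: x right, y up, looking along -z (the intrinsics and any distortion apply to the point x, -y, -z); pixel columns grow to the right and rows downward; lengths in m; the calibration is good to about 2 mm. A picture is of the moment at which its call begins: read the wrist's pose just before it. camera_info takes no time and is no camera call; for the wrist camera it gives the pose at the moment of the call.
- env.sign_off(): hands the job in, once; it reports no verdict.
The state is a dict: "time": time; "joints": joint angles; "dq": joint speeds; "effort": joint torques, N m; "eef_pos": TCP position; "ee_rot": TCP orientation; "force": force on the tool from outside, world axes, zero at the start; "wrist_torque": the same for the moment, N m; "opening": finger opening in m.
Only numpy, scipy, OpenCV 4.12 (cv2) and the standard library are available. Lean on these libraries where they do the work, as an engineer would, in place of code of your own. Each camera call takes 0.05 s, during which the arm holds its last target. There are 200 camera calls.

### The job

Pick the pencil sharpener out of the compartment tray and put it in the open wooden box. Then take the lid by its pull bar, bring it forward and hold it there at 45 degrees, halfway between shut and upright, without ever letting it fall shut, so that I can still reach in. Finish while still holding the lid at that angle by the bar, and leave the other things where they are.

Things in the scene. Friction and masses are not known exactly. Their poses are not given: they have to be found in the camera images.
- sharpener: Small wedge pencil sharpener of brass, 18 x 28 mm and 16 mm high (solid body 12 mm high), loose, lying flat in one of the tray's three compartments; which one varies, and so does its yaw. Origin: centre of its underside; x across the 18 mm width, y along the 28 mm length, z up.
- tray: Grey plastic tray fixed to the desk, 96 mm (x) by 270 mm (y), 22 mm high, walls and floor 4 mm thick, split along y into three compartments 88 mm (x) by about 85 mm (y), centred at y = -89, 0 and +89 mm. The sharpener, an eraser and a bulldog clip lie one in each, near the centre. Origin: centre of its underside; z up.
- box: Open wooden box fixed to the desk, 130 mm (x) by 185 mm (y), 62 mm high, walls and floor 7 mm thick, so the inside is 116 x 171 mm and 55 mm deep. The lid is hinged on the top of its rear (+x) wall. Origin: centre of its underside; x points to the hinge side, away from the robot, z up.
- box_hinge (a point): Middle of the hinge line, which runs along the box's y axis: in the box frame at x = 65, y = 0, z = 62 mm. With the lid at angle a, the centre of the pull bar lies from here, in the box frame, at x = -162 cos a + 4 sin a, z = 162 sin a + 4 cos a (mm).
- lid (a joint): Lid angle in rad: 0 shut, 0.785 at 45 degrees, 1.57 upright, 1.95 leaning back on its stop, where it starts. Almost frictionless: below 1.57 the lid falls shut by its weight, above it falls back to the stop. Wooden board 130 mm from hinge to free edge, 185 mm wide, 8 mm thick, about 0.2 kg with its pull bar.
- pull: Pull bar of the lid: round dark wooden bar, 14 mm in diameter, 36 mm long, parallel to the hinge line, 32 mm beyond the middle of the lid's free edge in the lid's plane, on a steel neck 14 mm wide. Origin: centre of the bar; y along it, parallel to the box's y. It turns on the neck, so fingers on its flat ends from straight above can keep upright.
- small_eraser: Eraser in a card sleeve, 22 x 50 x 12 mm, loose in a tray compartment; leave it. Origin: centre of its underside, y along its length.
- clip: Black bulldog clip with wire arms, 32 x 50 x 12 mm, loose in a tray compartment; leave it. Origin: centre of its underside.
- tape_roll: Roll of masking tape lying flat, 96 mm in diameter, 25 mm high, loose; leave it. Origin: centre of its underside.
- glue: Glue stick standing upright, 28 mm in diameter, 92 mm high, loose; leave it. Origin: centre of its underside.

How it is judged:
By the outcome, as a careful person would: the job done as asked, in the order asked, and still so for the second after the job is handed in, while the arm keeps its last pose, push and grip.
It also fails if it takes over 51 s, if anything falls off the work surface, if the arm or the gripper's body presses on something with over 40 N, if the wrist force passes 120 N, or if a joint passes its speed limit or range.

## Working session

There is one attempt and no reset: what is moved stays moved. The work goes in short steps, Python scripts to look and compute and a tool call to move; the robot and the scene stay as the last step left them, time stands still between calls to the robot, and variables do not carry over. Pictures are saved under pics/ and viewed, about 8 in all and at most 12, crops included, and the job is handed in when it is done.

Besides the shell and the picture viewer there is one more tool, called as name(argument=value, ...) on one line, values as JSON. servo_tool: Moves the arm, as the interface text tells. Its arguments: {"type":"object","properties":{"gripper":{"type":"array","items":{"type":"number"}},"offset":{"type":"array","items":{"type":"array","items":{"type":"number"}}},"twist":{"type":"array","items":{"type":"array","items":{"type":"number"}}},"force":{"type":"number"}},"required":["gripper","offset","twist"]}

```bash
mkdir -p pics
cat > h.py <<'E'
import numpy as np, cv2
from scipy.spatial.transform import Rotation as R
from cell import sensors, camera, camera_info, env
def ray(info,px):
    K=np.array(info['mtx']);d=np.array(info['dist']);T=np.array(info['extrinsics'])
    u=cv2.undistortPoints(np.array([[px]],float),K,d)[0,0]
    v=T[:3,:3]@np.array([u[0],-u[1],-1]); return T[:3,3],v/np.linalg.norm(v)
def plane(info,px,z):
    o,v=ray(info,px); return o+v*(z-o[2])/v[2]
def tri(i1,p1,i2,p2):
    o1,a=ray(i1,p1);o2,b=ray(i2,p2)
    s=np.linalg.lstsq(np.c_[a,-b],o2-o1,rcond=None)[0]
    q1,q2=o1+s[0]*a,o2+s[1]*b; return (q1+q2)/2,np.linalg.norm(q1-q2)
def proj(info,P):
    T=np.linalg.inv(np.array(info['extrinsics']));p=T[:3,:3]@np.array(P)+T[:3,3]
    return cv2.projectPoints(np.array([[p[0],-p[1],-p[2]]]),np.zeros(3),np.zeros(3),np.array(info['mtx']),np.array(info['dist']))[0].ravel()
def snap(n,f):
    i=camera_info(n);im=camera(n);cv2.imwrite('pics/'+f,im[:,:,::-1]);return i,im
E
python3 - <<'E'
from h import *
np.set_printoptions(precision=3,suppress=True)
for n in('top','side'):
    i,im=snap(n,n+'0.png'); print(n,np.array(i['extrinsics']),i['mtx'])
print(sensors.observe())
E
```

```text
top [[-0.003  0.99  -0.144  0.42 ]
 [-1.    -0.004 -0.005 -0.077]
 [-0.006  0.144  0.99   1.222]
 [ 0.     0.     0.     1.   ]] [[440.327   0.    280.922]
 [  0.    440.327 207.029]
 [  0.      0.      1.   ]]
side [[ 0.999 -0.032  0.037  0.62 ]
 [ 0.048  0.668 -0.743 -0.832]
 [-0.001  0.744  0.669  0.759]
 [ 0.     0.     0.     1.   ]] [[479.492   0.    274.849]
 [  0.    479.492 207.08 ]
 [  0.      0.      1.   ]]
{'time': 0.1, 'joints': array([-48.18 ,  20.586,   0.64 ,  -0.019, -70.135, -16.506]), 'dq': array([ 0.015, -0.056,  0.194,  0.056, -0.026,  0.054]), 'effort': array([ -0.001, -58.416,  29.375,   7.016,   0.01 ,  -0.   ]), 'eef_pos': array([ 0.288, -0.61 ,  0.251]), 'ee_rot': array([-89.994,  -0.083, 115.307]), 'force': array([ 0.169,  0.143, -0.375]), 'wrist_torque': array([-0.006, -0.065, -0.004]), 'opening': 0.08793301521347906}
```

View pics/top0.png

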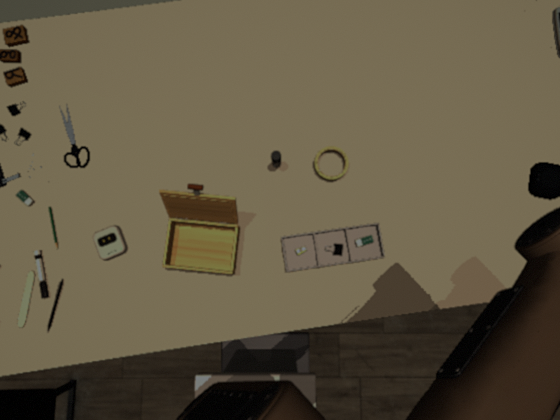

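View pics/side0.png

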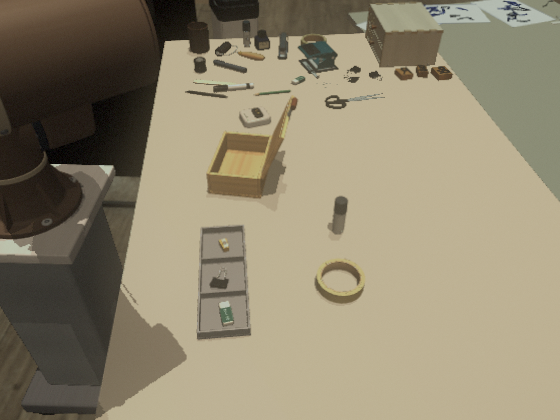

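Top view: the sharpener is at about (300,251), the clip at (333,249), the eraser at (364,241), and the box around (203,247) with the bar at (195,187). Side view: sharpener (224,244), bar (293,103), glue (340,215), tape (340,278). Next I'll enlarge crops to get pixel coordinates.

Run:
```python
from h import *
np.set_printoptions(precision=3,suppress=True)
t=cv2.imread('pics/top0.png');s=cv2.imread('pics/side0.png')
a=cv2.resize(t[175:285,150:310],(800,550),interpolation=cv2.INTER_CUBIC)
a=np.clip(a*1.8,0,255).astype(np.uint8)
b=cv2.resize(s[90:260,190:310],(424,600),interpolation=cv2.INTER_CUBIC)
cv2.imwrite('pics/ca.png',a);cv2.imwrite('pics/cb.png',b)
ti,si=camera_info('top'),camera_info('side')
print('sharp',tri(ti,(300,251),si,(224,244)))
print('bar',tri(ti,(195,187),si,(293,103)))
print('glue top',tri(ti,(276,155),si,(341,201)))
```

```text
sharp (array([ 0.475, -0.122,  0.008]), np.float64(0.0008921083823826629))
bar (array([0.614, 0.129, 0.21 ]), np.float64(0.0013887789185377006))
glue top (array([ 0.724, -0.058,  0.086]), np.float64(0.0017744923208487318))
```

View pics/ca.png

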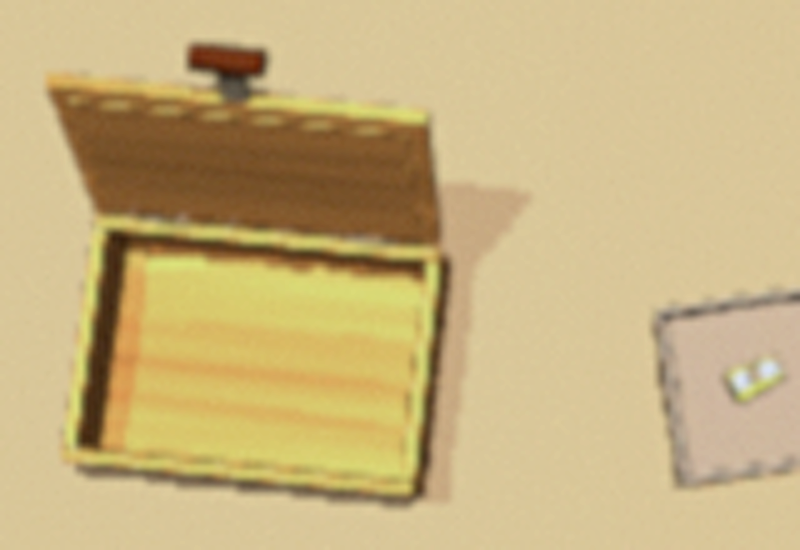

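View pics/cb.png

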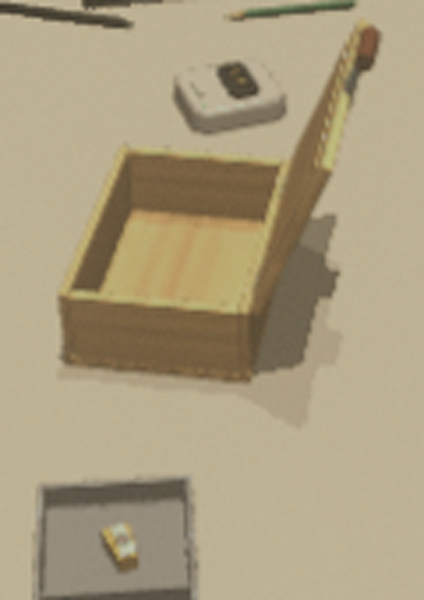

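The crops show the rim corners: top crop front-left (65,462), front-right (415,492), rear-right (443,250), rear-left (100,220). In the side crop, front-right is (62,297), rear-right (250,312) and front-left (127,150). The sharpener is at (755,379) in the top crop, with its long side roughly along image x.

Run:
```python
from h import *
np.set_printoptions(precision=4,suppress=True)
ti,si=camera_info('top'),camera_info('side')
tp=lambda x,y:((x+.5)/5-.5+150,(y+.5)/5-.5+175)
sp=lambda x,y:((x+.5)/3.533-.5+190,(y+.5)/3.53-.5+90)
for n,a,b in(('FR',(415,492),(62,297)),('RR',(443,250),(250,312)),('FL',(65,462),(127,150))): print(n,*tri(ti,tp(*a),si,sp(*b)))
c={n:plane(ti,tp(*p),.062)[:2] for n,p in dict(FL=(65,462),FR=(415,492),RR=(443,250),RL=(100,220)).items()}
print(c)
ctr=sum(c.values())/4; ux=(c['RR']-c['FR']+c['RL']-c['FL'])/2; uy=(c['FL']-c['FR']+c['RL']-c['RR'])/2
print('box',ctr,np.linalg.norm(ux),np.linalg.norm(uy),'yaw',np.degrees(np.arctan2(ux[1],ux[0])),np.degrees(np.arctan2(-uy[0],uy[1])))
# sharpener
print('bar pts',[tri(ti,tp(228,60),si,sp(369,47))])
for p in((733,400),(785,375),(728,370),(772,357),(755,379)): print(plane(ti,tp(*p),.014))
print('tri',tri(ti,tp(755,379),si,sp(120,546)))
s=sensors.observe(); M=R.from_euler('xyz',s['ee_rot'],degrees=True).as_matrix(); print(M)
w=camera_info('wrist');print(M.T@(np.array(w['extrinsics'])[:3,3]-s['eef_pos']),M.T@np.array(w['extrinsics'])[:3,:3])
print(s['eef_pos'], w['mtx'])
```

```text
FR [0.4159 0.0562 0.0584] 0.0005733205033739902
RR [0.5428 0.0428 0.061 ] 0.001051539712057122
FL [0.4343 0.2408 0.0544] 0.004573391865763349
{'FL': array([0.432 , 0.2382]), 'FR': array([0.4156, 0.0557]), 'RR': array([0.5421, 0.0426]), 'RL': array([0.5589, 0.2244])}
box [0.4872 0.1402] 0.12741133746618513 0.1829076191659725 yaw -6.075850083388958 -5.194276626311899
bar pts [(array([0.6162, 0.1287, 0.2106]), np.float64(0.0001428001735609789))]
[ 0.4644 -0.1116  0.014 ]
[ 0.4779 -0.1401  0.014 ]
[ 0.4807 -0.109   0.014 ]
[ 0.4877 -0.1331  0.014 ]
[ 0.4758 -0.1237  0.014 ]
tri (array([ 0.4754, -0.1241,  0.0094]), np.float64(0.0012340504370239073))
[[-0.4275 -0.0007 -0.904 ]
 [ 0.904   0.0013 -0.4275]
 [ 0.0015 -1.      0.0001]]
[-0.0002 -0.1324  0.0793] [[ 1.      0.0006 -0.0005]
 [-0.0006  0.2922 -0.9563]
 [-0.0004  0.9563  0.2922]]
[ 0.2884 -0.6098  0.2507] [[364.0133   0.     280.2272]
 [  0.     364.0133 211.9455]
 [  0.       0.       1.    ]]
```

Checks agree: the box rim measures z ≈ 0.06 and 127 x 183 mm, with yaw about -5.5°. The bar is at (0.616,0.129,0.211), which matches the lid formula at 1.95 rad. The sharpener is at about (0.475,-0.123), with its width direction at about 21°. I'll move above it.

servo_tool(gripper=[0.33,0.33,0.33,0.33,0.33,0.33,0.33,0.33,0.33,0.33], offset=[[36,10,-37.7],[36,10,-37.7],[36,10,-37.7],[36,10,-37.7],[36,10,-37.7],[36,10,-37.7],[36,10,-37.7],[36,10,-37.7],[36,10,-37.7],[36,10,-37.7]], twist=[[0,94,0],[0,94,0],[0,94,0],[0,94,0],[0,94,0],[0,94,0],[0,94,0],[0,94,0],[0,94,0],[0,94,0]])

```text
time: 1.1
eef_pos: [0.4496, -0.1916, 0.1653]
ee_rot: [-89.9, -0.0, 36.9]
force: [1.1, -1.1, -0.8]
opening: 0.0289
```

servo_tool(gripper=[0.33,0.33,0.33,0.33,0.33], offset=[[6.2,1.5,4.0],[6.2,1.5,4.0],[6.2,1.5,4.0],[6.2,1.5,4.0],[6.2,1.5,4.0]], twist=[[0,16,0],[0,16,0],[0,16,0],[0,16,0],[0,16,0]])

```text
time: 1.6
eef_pos: [0.4748, -0.1228, 0.1503]
ee_rot: [-89.9, 0.0, 21.0]
force: [-0.0, -0.8, -0.5]
opening: 0.0288
```

```bash
cat > sh.py <<'E'
from h import *
import sys
np.set_printoptions(precision=4,suppress=True)
s=sensors.observe();i,im=snap('wrist',sys.argv[1]);z=float(sys.argv[2])
np.save('last.npy',{'i':i,'s':s},allow_pickle=True)
print(s['eef_pos'],s['ee_rot'],'px of prior',proj(i,[.4755,-.1235,z]))
E
python3 sh.py w1.png .016
```

```text
[ 0.4748 -0.1228  0.1503] [-89.9229   0.0384  21.0059] px of prior [280.9899 210.3912]
```

View pics/w1.png

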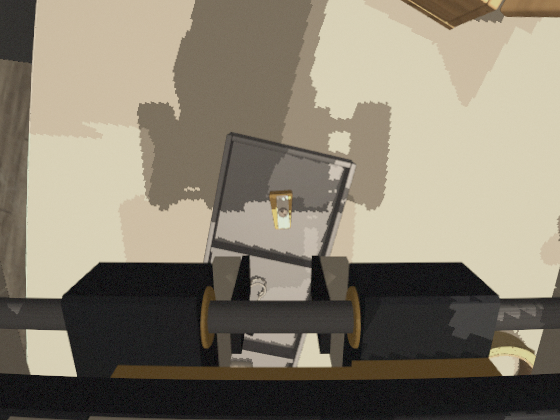

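The sharpener sits at about (282,210) between the finger lines, long axis about 4° off vertical in the image. I'll measure it by mask on the next look from lower down, which also gives its height.

```bash
cat > m.py <<'E'
from h import *
np.set_printoptions(precision=4,suppress=True)
def meas(f,i,zc,c):
    im=cv2.imread('pics/'+f);h=cv2.cvtColor(im,cv2.COLOR_BGR2HSV)
    r=np.zeros(h.shape[:2],np.uint8);w=28;r[c[1]-w:c[1]+w,c[0]-w:c[0]+w]=1
    m=(((h[...,1]>70)&(h[...,2]>90)|(h[...,2]>195))*r*255).astype(np.uint8)
    m=cv2.morphologyEx(m,cv2.MORPH_CLOSE,np.ones((5,5)))
    k=max(cv2.findContours(m,0,1)[0],key=cv2.contourArea);
    b=cv2.boxPoints(cv2.minAreaRect(k));W=np.array([plane(i,p,zc) for p in b])
    print(f,'px',b.mean(0),b.tolist(),'ctr',W.mean(0))
    e=[W[1]-W[0],W[2]-W[1]]
    for v in e: print(np.linalg.norm(v),np.degrees(np.arctan2(v[1],v[0]))%180)
    return b.mean(0)
E
python3 - <<'E'
from m import *
d=np.load('last.npy',allow_pickle=True).item(); c=meas('w1.png',d['i'],.014,(281,211))
print(tri(d['i'],c,camera_info('top'),((755.5)/5-.5+150,379.5/5-.5+175)))
print(tri(d['i'],c,camera_info('side'),(120.5/3.533-.5+190,546.5/3.53-.5+90)))
E
```

```text
w1.png px [280.5 209. ] [[269.0, 190.0], [292.0, 190.0], [292.0, 228.0], [269.0, 228.0]] ctr [ 0.4751 -0.1234  0.014 ]
0.01743570622238194 20.98526213897624
0.030507509024326213 111.5180274403211
(array([ 0.4756, -0.1239,  0.0109]), np.float64(0.0006219505901928224))
(array([ 0.4751, -0.1244,  0.0097]), np.float64(0.0006149073661643404))
```

servo_tool(gripper=[0.33,0.33,0.33,0.33,0.33,0.33,0.33,0.33], offset=[[0,2.5,-0.1],[0,5,-0.1],[0,7.5,-0.1],[0,9,-0.1],[0,10.5,-0.1],[0,11.3,-0.1],[0,11.8,-0.1],[0,11.8,-0.1]], twist=[[0,-4,0],[0,-4,0],[0,-4,0],[0,-4,0],[0,-4,0],[0,-4,0],[0,-4,0],[0,-4,0]], force=15)

```text
time: 2.45
eef_pos: [0.4748, -0.1243, 0.0323]
ee_rot: [-89.9, 0.0, 24.9]
force: [-0.6, -0.4, -0.2]
opening: 0.0291
```

servo_tool(gripper=[0.1,0.1,0.1,0.1,0.1,0.1], offset=[[0,0,0],[0,0,0],[0,0,0],[0,0,0],[0,0,0],[0,0,0]], twist=[[0,0,0],[0,0,0],[0,0,0],[0,0,0],[0,0,0],[0,0,0]], force=15)

```text
time: 3.05
eef_pos: [0.4753, -0.1243, 0.0329]
ee_rot: [-89.9, -0.0, 24.9]
force: [-1.3, -0.2, 6.1]
opening: 0.0175
```

servo_tool(gripper=[0.1,0.1,0.1,0.1,0.1,0.1], offset=[[0,-1,0],[0,-3,0],[0,-6,0],[0,-9,0],[0,-12,0],[0,-12,0]], twist=[[0,0,0],[0,0,0],[0,0,0],[0,0,0],[0,0,0],[0,0,0]])

```text
time: 3.65
eef_pos: [0.4777, -0.1243, 0.1575]
ee_rot: [-90.1, -0.4, 25.0]
force: [1.0, -0.5, 0.2]
opening: 0.0179
```

servo_tool(gripper=[0.1,0.1,0.1,0.1,0.1,0.1,0.1,0.1,0.1,0.1], offset=[[1.5,0,3],[3,0,6],[4.5,0,9.5],[6,0,12.7],[7.5,0,15.9],[9,0,19],[10.5,0,22.2],[11.3,0,24],[11.3,0,24],[11.3,0,24]], twist=[[0,-8,0],[0,-16,0],[0,-24,0],[0,-32,0],[0,-40,0],[0,-48,0],[0,-56,0],[0,-59.5,0],[0,-59.5,0],[0,-59.5,0]])

```text
time: 4.65
eef_pos: [0.4781, 0.141, 0.1575]
ee_rot: [-90.4, -0.1, 84.5]
force: [0.4, -0.8, -1.1]
opening: 0.0179
```

Run:
```python
from h import *
np.set_printoptions(precision=4,suppress=True)
s=sensors.observe();print(s['eef_pos'],s['ee_rot'],s['opening'],s['joints'],s['force'])
i,im=snap('wrist','w2.png')
c,y=np.cos(np.radians(-5.5)),np.sin(np.radians(-5.5))
for b in((.065,0,.062),(-.065,0,.062),(0,.0925,.062),(0,-.0925,.062)): print(b,proj(i,[.4872+c*b[0]-y*b[1],.1402+y*b[0]+c*b[1],b[2]]))
```

```text
[0.4781 0.141  0.1575] [-90.3629  -0.0735  84.4901] 0.017858451127324745 [  39.2131    8.6479  -29.0795    0.2578  -51.9633 -134.8815] [ 0.4329 -0.7969 -1.1406]
(0.065, 0, 0.062) [280.4933 321.1805]
(-0.065, 0, 0.062) [280.412  139.5183]
(0, 0.0925, 0.062) [417.2929 237.4027]
(0, -0.0925, 0.062) [143.4289 237.7641]
```

View pics/w2.png

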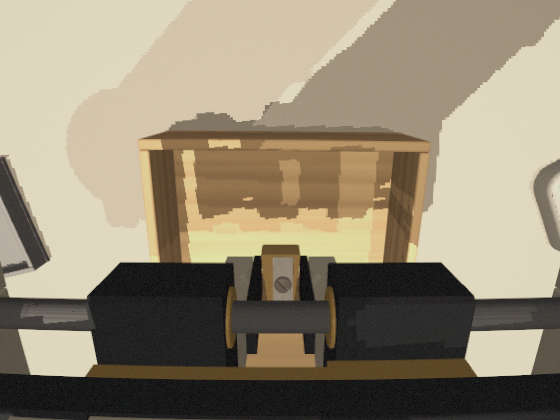

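The wrist view shows the sharpener held in the jaws at (281,275), with the box centred below and aligned. I'll lower it and release.

servo_tool(gripper=[0.1,0.1,0.1,0.1,0.1,0.1,0.1,0.1], offset=[[0,2.5,0],[0,5,0],[0,7.5,0],[0,9.5,0],[0,11,0],[0,11.8,0],[0,12,0],[0,12,0]], twist=[[0,0,0],[0,0,0],[0,0,0],[0,0,0],[0,0,0],[0,0,0],[0,0,0],[0,0,0]])

```text
time: 5.5
eef_pos: [0.4791, 0.1402, 0.0378]
ee_rot: [-90.4, -0.1, 84.4]
force: [-0.4, -0.3, 0.9]
opening: 0.0172
```

servo_tool(gripper=[0.45,0.45,0.45,0.45,0.45], offset=[[0,0,0],[0,0,0],[0,0,0],[0,0,0],[0,0,0]], twist=[[0,0,0],[0,0,0],[0,0,0],[0,0,0],[0,0,0]])

```text
time: 6.0
eef_pos: [0.4792, 0.1403, 0.038]
ee_rot: [-90.4, -0.1, 84.4]
force: [1.0, -0.2, -0.5]
opening: 0.0389
```

servo_tool(gripper=[0.45,0.45,0.45,0.45,0.45,0.45,0.45,0.45], offset=[[0,-2,0],[0,-5,0],[0,-9,0],[0,-13,0],[0,-17,0],[0,-21,0],[0,-25,0],[0,-25,0]], twist=[[0,0,0],[0,0,0],[0,0,0],[0,0,0],[0,0,0],[0,0,0],[0,0,0],[0,0,0]])

```text
time: 6.8
eef_pos: [0.4797, 0.141, 0.294]
ee_rot: [-90.9, -0.4, 84.4]
force: [-0.1, -0.1, 1.2]
opening: 0.0393
```

Run:
```python
from h import *
np.set_printoptions(precision=4,suppress=True)
s=sensors.observe();print(s['eef_pos'],s['ee_rot'],s['opening'])
i,im=snap('wrist','w3.png'); np.save('w3.npy',i,allow_pickle=True)
for b in((.6155,.1285,.211),): print(b,proj(i,b))
print(proj(i,[.478,.141,.02]))
```

```text
[0.4797 0.141  0.294 ] [-90.8525  -0.4006  84.4388] 0.03926321810294527
(0.6155, 0.1285, 0.211) [280.6441 399.2083]
[278.3734 169.0474]
```

View pics/w3.png

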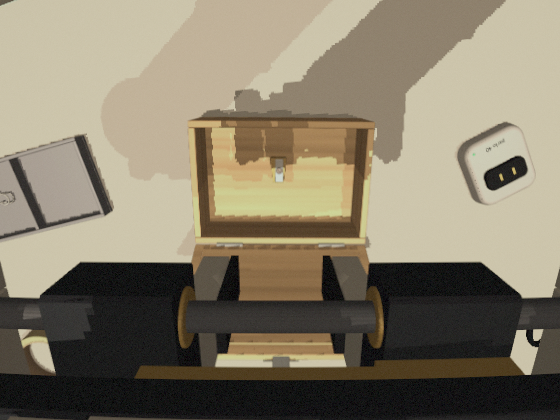

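The sharpener lies in the box at (279,171), and the lid edge is visible with the bar hidden behind the gripper. I'll move above the bar for a close look with the jaws open for its 36 mm length.

servo_tool(gripper=[0.65,0.65,0.65,0.65,0.65,0.65,0.65], offset=[[0,-3.6,-3],[0,-3.6,-6],[0,-3.6,-9],[0,-3.6,-12],[0,-3.6,-13.7],[0,-3.6,-13.7],[0,-3.6,-13.7]], twist=[[0.8,0,0],[0.8,0,0],[0.8,0,0],[0.8,0,0],[0.8,0,0],[0.8,0,0],[0.8,0,0]])

```text
time: 7.55
eef_pos: [0.614, 0.127, 0.3265]
ee_rot: [-89.7, -0.2, 84.4]
force: [-0.2, 0.5, 1.2]
opening: 0.0569
```

Run:
```python
from h import *
np.set_printoptions(precision=4,suppress=True)
i3=np.load('w3.npy',allow_pickle=True).item()
print('rear/front rim',[plane(i3,p,.062) for p in((197,241),(368,241),(190,122),(374,122))])
s=sensors.observe();print(s['eef_pos'],s['ee_rot'],s['opening'])
i,im=snap('wrist','w4.png'); np.save('w4.npy',i,allow_pickle=True)
print('pred',proj(i,(.6155,.1285,.211)))
h=cv2.cvtColor(cv2.cvtColor(im,cv2.COLOR_RGB2BGR),cv2.COLOR_BGR2HSV)
m=((((h[...,0]<9)|(h[...,0]>172))&(h[...,1]>90)&(h[...,2]>25))*255).astype(np.uint8); m[300:]=0
ti=camera_info('top')
for k in cv2.findContours(m,0,1)[0]:
    if cv2.contourArea(k)>150:
        r=cv2.minAreaRect(k);b=cv2.boxPoints(r);W=np.array([plane(i,p,.211) for p in b]);c=b.mean(0)
        print(r,W.tolist(),W.mean(0)); print(tri(i,c,ti,(195.2,186.6)))
```

```text
rear/front rim [array([0.5391, 0.0467, 0.062 ]), array([0.5576, 0.2304, 0.062 ]), array([0.4147, 0.0605, 0.062 ]), array([0.4323, 0.2396, 0.062 ])]
[0.614  0.127  0.3265] [-89.6873  -0.2362  84.3719] 0.05693387056378012
pred [282.0417 219.3098]
```

View pics/w4.png

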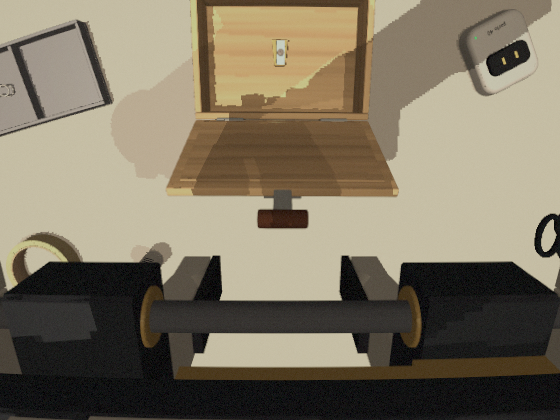

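The bar is clear, spanning (257–308, 209–228) with centre (282.5,218.5). That matches the predicted pixel (282,219), so the bar is at (0.615,0.1288,0.211) by two views. The sharpener is in the box at (281,52). I'll descend and grip the bar ends.

servo_tool(gripper=[0.65,0.65,0.65,0.65,0.65,0.65,0.65,0.65], offset=[[0.2,2,-0.1],[0.2,4,-0.1],[0.2,6,-0.1],[0.2,8,-0.1],[0.2,9.5,-0.1],[0.2,10.5,-0.1],[0.2,11,-0.1],[0.2,11,-0.1]], twist=[[-0.3,0,0],[-0.3,0,0],[-0.3,0,0],[-0.3,0,0],[-0.3,0,0],[-0.3,0,0],[-0.3,0,0],[-0.3,0,0]])

```text
time: 8.4
eef_pos: [0.614, 0.1296, 0.2171]
ee_rot: [-90.0, -0.2, 84.4]
force: [-0.8, 0.4, -0.0]
opening: 0.057
```

servo_tool(gripper=[0.3,0.3,0.3,0.3,0.3,0.3,0.3], offset=[[0,0,0],[0,0,0],[0,0,0],[0,0,0],[0,0,0],[0,0,0],[0,0,0]], twist=[[0,0,0],[0,0,0],[0,0,0],[0,0,0],[0,0,0],[0,0,0],[0,0,0]], force=25)

```text
time: 9.1
eef_pos: [0.6142, 0.1291, 0.2176]
ee_rot: [-90.0, -0.2, 84.4]
force: [-0.7, -5.4, 4.8]
opening: 0.0354
```

Opening is 35.4 mm on the 36 mm bar, so the grip is good. Now the arc forward, first half from 1.95 to 1.35 rad.

servo_tool(gripper=[0.3,0.3,0.3,0.3,0.3,0.3,0.3,0.3,0.3,0.3], offset=[[0,-0.43,1.13],[0,-0.78,2.3],[0,-1.04,3.49],[0,-1.22,4.69],[0,-1.3,5.9],[0,-1.29,7.12],[0,-1.18,8.33],[0,-0.99,9.53],[0,-0.99,9.53],[0,-0.99,9.53]], twist=[[0,0,0],[0,0,0],[0,0,0],[0,0,0],[0,0,0],[0,0,0],[0,0,0],[0,0,0],[0,0,0],[0,0,0]])

```text
time: 10.1
eef_pos: [0.519, 0.1389, 0.2275]
ee_rot: [-90.1, -0.3, 84.5]
force: [-0.1, 2.1, 1.8]
opening: 0.0357
```

servo_tool(gripper=[0.3,0.3,0.3,0.3,0.3,0.3,0.3,0.3,0.3,0.3], offset=[[0,0.28,1.18],[0,0.65,2.34],[0,1.1,3.47],[0,1.64,4.56],[0,2.26,5.6],[0,2.96,6.6],[0,3.56,7.36],[0,4.16,8.02],[0,4.16,8.02],[0,4.16,8.02]], twist=[[0,0,0],[0,0,0],[0,0,0],[0,0,0],[0,0,0],[0,0,0],[0,0,0],[0,0,0],[0,0,0],[0,0,0]])

```text
time: 11.1
eef_pos: [0.439, 0.1472, 0.1853]
ee_rot: [-90.1, -0.3, 84.5]
force: [2.5, 4.9, -3.1]
opening: 0.0358
```

Run:
```python
from h import *
np.set_printoptions(precision=4,suppress=True)
s=sensors.observe();print(s['time'],s['eef_pos'],s['ee_rot'],s['opening'],s['force'])
i,im=snap('side','s9.png')
j,wm=snap('wrist','w9.png')
a=cv2.resize(im[80:220,180:340],(640,560),interpolation=cv2.INTER_CUBIC)
cv2.imwrite('pics/c9.png',a[:,:,::-1])
c,y=np.cos(np.radians(-5.6)),np.sin(np.radians(-5.6))
for al in(.7,.785,.87):
  for Y in(-.0925,):
    b=np.array([.065-.13*np.cos(al),Y,.062+.13*np.sin(al)]);p=proj(i,[.4865+c*b[0]-y*b[1],.141+y*b[0]+c*b[1],b[2]]);print(al,(p-[180,80])*4)
```

```text
11.1 [0.439  0.1472 0.1853] [-90.0947  -0.2749  84.4892] 0.03583739873011728 [ 2.5327  4.8905 -3.0997]
0.7 [140.7581 257.2922]
0.785 [152.6543 246.2223]
0.87 [165.9587 236.1298]
```

View pics/c9.png

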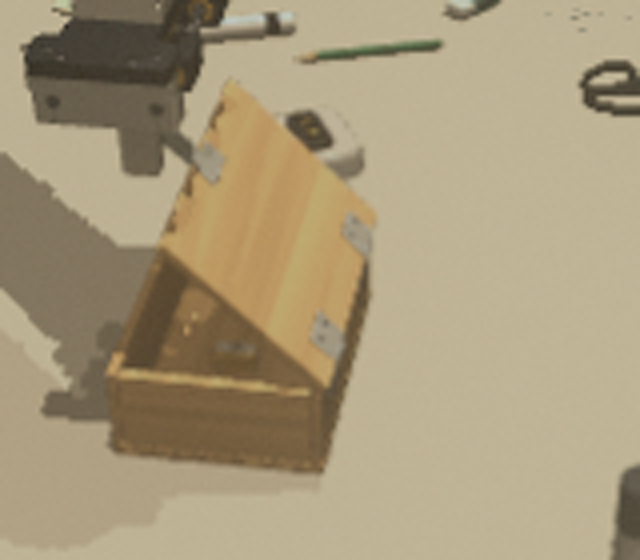

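View pics/w9.png

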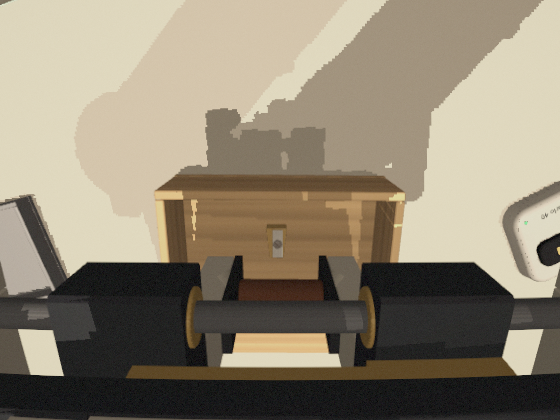

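The side view shows the lid at about 45°, its front corner at (160,244) in the crop against (153,246) predicted. The wrist view shows the bar between the pads at (280,292) and the sharpener in the box at (278,243). I'll hold briefly to check it is steady, then hand in.

servo_tool(gripper=[0.3,0.3,0.3,0.3,0.3,0.3], offset=[[0,0,0],[0,0,0],[0,0,0],[0,0,0],[0,0,0],[0,0,0]], twist=[[0,0,0],[0,0,0],[0,0,0],[0,0,0],[0,0,0],[0,0,0]])

```text
time: 11.8
eef_pos: [0.4391, 0.1473, 0.1854]
ee_rot: [-90.1, -0.3, 84.5]
force: [1.2, 4.4, -2.3]
opening: 0.0356
```

Run:
```python
from h import *
s=sensors.observe();print(s['time'],s['eef_pos'],s['opening'],s['force'],s['dq'])
print(env.sign_off())
```

```text
11.8 [0.43908066 0.14725235 0.18543016] 0.03560283848640442 [ 1.21583169  4.35854677 -2.30011126] [ 0.00995409 -0.01702127  0.08252063 -0.0365501   0.03516485 -0.04497398]
the job is handed in; nothing more can be done
None
```

The sharpener is in the open box, and the arm is holding the lid by the ends of its pull bar at about 45°. I handed the job in at 11.8 s of robot time. The lid was never let go after it was gripped, and nothing else was touched.

- **Grip and height:** In the last check the arm was still, the finger opening was 35.6 mm on the 36 mm bar, and the forces were a few newtons. The grasp point stood at z ≈ 0.179 m, the height expected at 45°.
- **Lid angle in the side view:** The lid corner showed about 2 px (7 px in the enlarged crop) from the 45° prediction, which could be an error of up to about 2–3°. I judged this to be the lid's thickness, which my predicted point left out, because the arm's travel along the arc agrees with 45°.
- **Sharpener:** It is visible on the box floor in the last wrist picture.
- **Box position:** Two views of the box differed by about 4 mm in y. I used the bar's own position for the grasp, and two views agreed on that within about 1 mm.

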